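# Extend the lens boom by one hole

## Robot

A 7-joint arm with a two-finger parallel gripper is mounted at the origin on the work surface. World frame = base frame: x ahead of the robot, y to its left, z up, the work surface at z = 0. Lengths are in m, angles in rad, forces in N, time in s.
With the tool pointing down it reaches from about 0.425 to 0.875 m from the base axis. Payload 4.7 kg.
Tool frame: the origin (TCP) lies midway between the tips of the shut fingers; the grasp point (between the pads) lies 19 mm behind it; z points along the fingers, y is the line along which they close (so a half turn about z gives the same grasp; the last joint's range is limited). The gripper opens to 87 mm and grips with 3 to 60 N. Pads are 19 mm wide; open, the fingers measure 117 mm over their backs; the gripper's body (75 mm by 190 mm) begins 51 mm behind the grasp point.
Start: joints at [-1.23, 0.321, -0.07, 1.45, 0.023, 1.371, -0.057], TCP at [0.209, 0.616, 0.223] pointing down, gripper open.
Joint ranges: [-2.86, 2.86], [-0.3, 2.09], [-1.38, 1.24], [0.06, 2.45], [-1.56, 4.7], [0.09, 2.05], [-2.69, 2.69]. Speed limits (rad/s): [2.57, 2.57, 3.14, 3.14, 3.14, 3.14, 3.14].

## Interface

Orientations are given as a rotation vector (axis times angle).
In Python, from bench import ctrl gives the robot as it stands. The module is installed in compiled form; this text tells all that it offers.
- The arm moves only by the shell command python3 -m handwheel 'ROWS' [FORCE]. ROWS is JSON, a list of rows, each a list of 7 numbers: the finger opening in m, from 0 to 0.087, then the shift along the tool's x, y, z in m, then the turn, a rotation vector about the tool's x, y, z in degrees. A call has 1 to 12 rows; each row shifts and turns the commanded pose from where the row before left it, along the tool's axes as they then stand; what a row does not reach is not made up. A row lasts 1/8 s, in which the tool goes at most 62.5 mm and 10.7 degrees, less where a joint would pass 70% of its speed; a pose out of reach is approached as far as the arm can. A call is refused whole if a number of a shift passes 0.0625 or a number of a turn 10.7, either way. A call with a gripper value outside its range is refused whole. The fingers move at their own pace and stop on an object; FORCE is the grip in N (left out, the last holds). Time passes only in rows, so rows that do not move let the fingers close. It gives the time, the measured TCP pose, the force, the opening and the grip force at its end, in the units of the state.
- ctrl.get_state(): the state, without advancing time (a new reading comes with each control period).
- ctrl.get_image(name): name is "side" or "top"; returns (picture, depth): 400x640x3 uint8, blue, green, red; 400x640 float32, m along the optical axis (not along the pixel's ray), 0 where there is no reading.
- ctrl.camera_info(name): a dict with "intrinsics" (3x3 intrinsics, pixels), "R" (3x3) and "t" (3): a world point X has camera coordinates R X + t. Camera axes: x right, y down, z forward; pixel columns grow to the right and rows downward; lengths in m; the calibration is good to about 2 mm. A picture is of the moment at which its call begins. camera_info takes no time and is no camera call.
- ctrl.close_job(): hands the job in; it is judged then, once.
The state is a dict: "time": time; "joint_positions": joint angles; "qd": joint speeds; "joint_torque": joint torques, N m; "position": TCP position; "tool_rot": TCP orientation; "ft_force": force on the tool from outside, world axes, zero at the start; "torque": the same for the moment, N m; "grip_width": opening from 0.0 (shut) to 1.0 (fully open); "grip_force": force on a finger pad.
Only numpy, scipy, OpenCV 4.12 (cv2) and the standard library are available. Lean on these libraries where they do the work, as an engineer would, in place of code of your own. Each camera call takes 0.05 s, during which the arm holds its last target. There are 200 camera calls.

## Task

The inspection lens sits on a telescoping boom, its sleeve locked by a spring snap button in the first hole. Press the button flush, slide the sleeve outwards (lens away from the post) until the button snaps fully out of the next hole, then let go. Work gently: do not lean on the boom, do not shove the sleeve against the locked button (15 N at most), keep off the lens, and leave the other things where they are.

Things in the scene. Friction and masses are not known exactly. Their poses are not given: they have to be found in the camera images.
- stand: grey foot plate (90 x 75 x 12 mm, fixed) of a telescoping lens boom. Origin: on the table, on the axis of its upright post. The level boom points along this body's +y: a black clamp block on the post (to 25 mm from the axis, 133 mm high), a dark square bar, and over the bar the sliding sleeve; the lens ends 297 mm from the post axis at the start
- sleeve: sliding aluminium tube, 32 mm square, top face 126 mm above the table, wall 2 mm. Origin: centre of its first hole (nearest the lens), in the top face; +y along the boom away from the post, z up; reaches y = -105 to +70 mm. 15 mm holes: one at the origin; the next 39 to 61 mm towards the post (-y), set differently each time; a third 33 mm farther. Slides with 2 N of friction
- lip (a point): middle of the face, towards the first hole, of a black lip that stands across the sleeve's top 15 mm beyond the centre of the first hole: 44 mm wide, 9 mm thick along the boom, 14 mm higher than the top face; this point is 7 mm above the top face. Part of the sleeve; it can be pushed along the boom with a fingertip
- button: round steel snap button, 13 mm, domed top, on the fixed bar 160 mm from the post axis. At the start it stands 6 mm out of the first hole and locks the sleeve (1 mm of play). Origin: on its axis, 6 mm below its top, level with the sleeve's top face when fully out. It moves straight down only
- button_top (a point): highest point of the button's dome (radius 6.5 mm), 6 mm above the sleeve's top face when fully out
- press (a joint): how far the button is pressed down, m: 0 out, 0.006 flush, about 0.008 under the sleeve's wall, at most 0.0105. Spring: 2 N to start, 4 N at flush. Flush (within 1 mm) it no longer locks: pushing the sleeve (some 5 to 10 N) drives it under the wall, where it stays by itself until a hole comes over it and it snaps out and locks again, both ways
- extension (a joint): how far the sleeve has slid out along the boom's +y from its starting hole, m: 0 at the start, 0.039 to 0.061 with the button in the next hole (the hole is set differently each time), 0.033 more in the third
- sag (a joint): how far the boom on its sprung post is pushed down, m: 0 unloaded; the springy boom gives 1 mm for each 3 N of downward load, so it also sinks under a press on the button
- lens: inspection lens in a flat black ring (68 mm wide, 14 mm high) at the far end of the sleeve, its top 9 mm below the sleeve's top face. Origin: centre of its underside, 103 mm beyond the sleeve's origin
- iris: small iris on a short post, 76 mm high: bystander. Origin: on its axis or centre
- lens_tube: black lens tube standing on end, 40 mm wide, 32 mm high: bystander. Origin: on its axis or centre
- retainer: flat dark ring 38 mm wide, 8 mm high: bystander. Origin: on its axis or centre
- driver: screwdriver 150 mm long: bystander. Origin: on its axis or centre
- optic_case: grey case 50 x 50 x 22 mm: bystander. Origin: on its axis or centre
- post_holder: black post holder 25 mm wide, 50 mm high: bystander. Origin: on its axis or centre
- spare_post: steel post 12.7 mm thick, 75 mm long, lying: bystander. Origin: on its axis or centre

How it is judged:
By the outcome, as a careful person would: the job done as asked, in the order asked, and still so for the second after the job is handed in, with the robot touching nothing.
It also fails if it takes over 38 s, if anything falls off the work surface, if the arm or the gripper's body presses on something with over 40 N, if the wrist force passes 120 N, or if a joint passes its speed limit or range.

## Working session

There is one attempt and no reset: what is moved stays moved. The work goes in short steps, Python scripts to look and compute and a shell command to move; the robot and the scene stay as the last step left them, time stands still between calls to the robot, and variables do not carry over. Pictures are saved under pics/ and viewed, at most 10 in all, crops included, and the job is handed in when it is done.

```bash
mkdir -p pics; python3 - <<'E'
from bench import ctrl
import cv2,numpy as np
for n in("top","side"):
    im,d=ctrl.get_image(n); cv2.imwrite(f"pics/{n}0.png",im); np.save(f"pics/{n}0.npy",d)
    c=ctrl.camera_info(n); print(n,c["intrinsics"],c["R"],c["t"])
s=ctrl.get_state(); print(s)
E
```

```text
top [[382.85591888   0.         317.31418402]
 [  0.         382.85591888 199.55687953]
 [  0.           0.           1.        ]] [[-0.02302785 -0.99973432 -0.0010041 ]
 [-0.99360219  0.02299766 -0.11057029]
 [ 0.11056401 -0.00154852 -0.9938678 ]] [0.00477613 0.57500873 1.19776634]
side [[361.04587138   0.         318.23430547]
 [  0.         361.04587138 201.83390775]
 [  0.           0.           1.        ]] [[-0.90647543 -0.42182793 -0.01906559]
 [-0.27245594  0.61878803 -0.73679654]
 [ 0.32259892 -0.66269342 -0.67584567]] [0.51983683 0.2296875  0.69802337]
{'time': 0.1, 'joint_positions': array([-1.22992878,  0.32171485, -0.07011824,  1.45155218,  0.02257359,
        1.37078536, -0.05687864]), 'qd': array([ 0.00076371, -0.00165932,  0.00171605, -0.00113666, -0.00201888,
       -0.00140361,  0.00169605]), 'joint_torque': array([ 5.96102973e-05, -4.92568088e+01, -4.05495074e-01, -3.13397169e+01,
       -6.42815558e-02,  3.94909456e-02,  6.14681562e-05]), 'position': array([0.2084985 , 0.61513471, 0.22159364]), 'tool_rot': array([-5.10851974e-01, -3.09955963e+00,  2.60524965e-03]), 'ft_force': array([-0.60606695, -0.25830294,  0.13411051]), 'torque': array([ 0.02034171, -0.0435647 , -0.00103321]), 'grip_force': 0.0, 'grip_width': 1.0005875579302703}
```

View pics/top0.png

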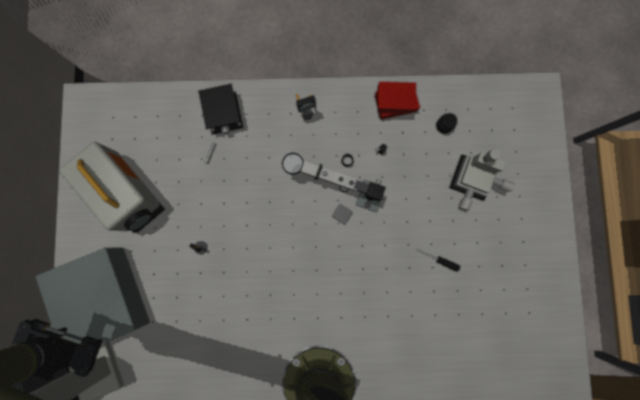

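View pics/side0.png

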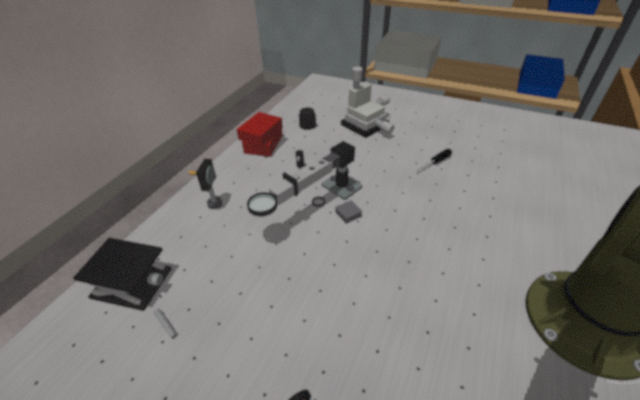

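The top view shows the boom from the lens (292,163) to the clamp (373,190), with the lip near (313,172). The side view shows the lens (262,203), lip (291,183) and clamp (343,155). I'll enlarge both.

```bash
python3 - <<'E'
import cv2,numpy as np
a=cv2.imread("pics/top0.png")[140:215,270:400]; b=cv2.imread("pics/side0.png")[130:220,240:370]
a=cv2.resize(a,None,fx=6,fy=6,interpolation=cv2.INTER_CUBIC);b=cv2.resize(b,None,fx=6,fy=6,interpolation=cv2.INTER_CUBIC)
cv2.imwrite("pics/a.png",a);cv2.imwrite("pics/b.png",b)
E
```

```text
(no output)
```

View pics/a.png

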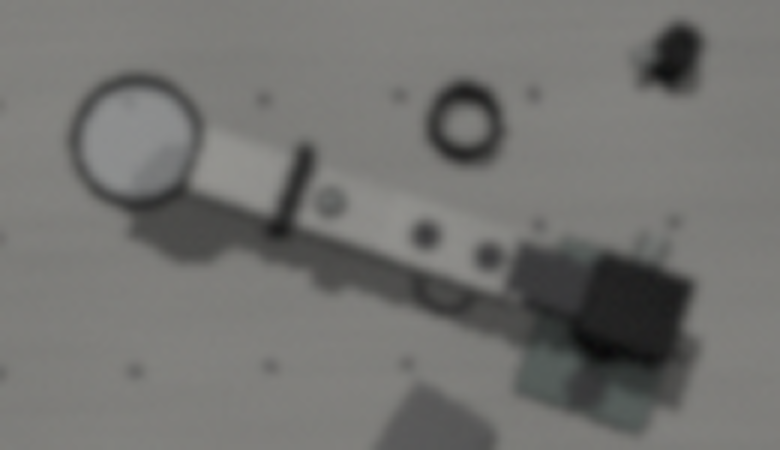

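View pics/b.png

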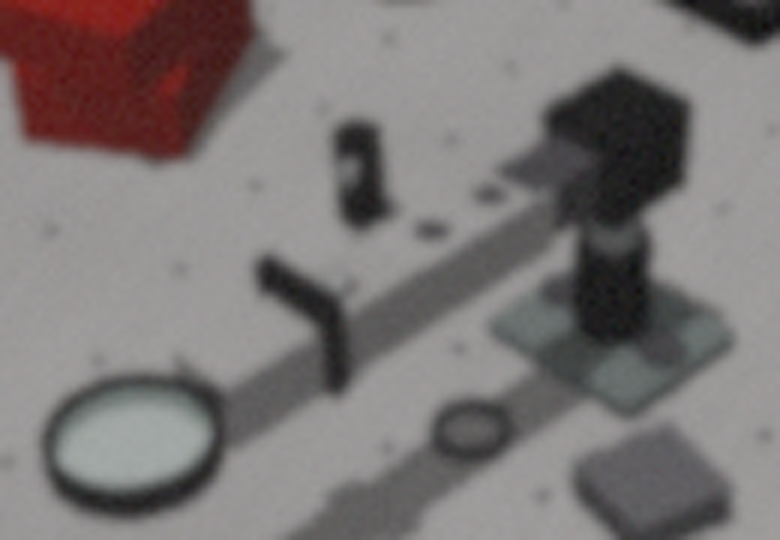

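In the top crop: button (330,202), second hole (425,236), third hole (488,256), lip (293,190), lens centre (136,141). In the side crop the button is hidden behind the lip, and the lip's upper edge runs from (265,265) to (335,305).

```bash
cat > h.py <<'E'
import numpy as np
from bench import ctrl
def pix2w(n,u,v,z):
    c=ctrl.camera_info(n);K,R,t=map(np.array,(c["intrinsics"],c["R"],c["t"]))
    r=R.T@np.linalg.solve(K,[u,v,1]); o=-R.T@t
    return o+r*(z-o[2])/r[2]
E
python3 - <<'E'
from h import *
np.set_printoptions(precision=4,suppress=True)
d=np.load("pics/top0.npy")
f=lambda x,y:((x+.5)/6-.5+270,(y+.5)/6-.5+140)
P={}
for k,(x,y,z) in dict(button=(330,202,.129),h2=(425,236,.125),h3=(488,256,.125),lens=(136,141,.117),liptopA=(303,150,.14),liptopB=(281,232,.14),clamp=(640,305,.133)).items():
    u,v=f(x,y);P[k]=pix2w("top",u,v,z);print(k,u,v,P[k],d[int(round(v)),int(round(u))])
pts=np.array([P[k][:2] for k in("lens","button","h2","h3")]);m=pts.mean(0);U=np.linalg.svd(pts-m)[2][0]
if U@(pts[0]-m)<0:U=-U
print("axis",U,np.degrees(np.arctan2(U[1],U[0])),[(p-P["button"][:2])@U for p in pts],[(p-m)@[-U[1],U[0]] for p in pts])
c=ctrl.camera_info("top");R=np.array(c["R"]);t=np.array(c["t"]);K=np.array(c["intrinsics"])
# depth-derived height of sleeve
for (x,y) in((250,170),(380,215),(456,245)):
    u,v=f(x,y);u,v=int(round(u)),int(round(v));X=R.T@(d[v,u]*np.linalg.solve(K,[u,v,1])-t);print("depth pt",X)
s=ctrl.get_state()
from scipy.spatial.transform import Rotation as Ro
print(Ro.from_rotvec(s["tool_rot"]).as_matrix(), s["position"])
E
```

```text
button 324.5833333333333 173.25 [ 0.6425 -0.0318  0.129 ] 1.1387113
h2 340.4166666666667 178.91666666666666 [ 0.625  -0.0787  0.125 ] 1.1466807
h3 350.9166666666667 182.25 [ 0.6142 -0.1097  0.125 ] 1.1431785
lens 292.25 163.08333333333334 [0.6781 0.0648 0.117 ] 1.1625649
liptopA 320.0833333333333 164.58333333333334 [ 0.6668 -0.0189  0.14  ] 1.1311715
liptopB 316.4166666666667 178.25 [ 0.6261 -0.0071  0.14  ] 1.1453434
clamp 376.25 190.41666666666666 [ 0.5868 -0.183   0.133 ] 1.1300182
axis [0.3447 0.9387] 69.83605945104122 [np.float64(0.10291708937516934), np.float64(0.0), np.float64(-0.05006835753134368), np.float64(-0.08288545338873135)] [np.float64(-6.481612632902948e-05), np.float64(2.5994084091239643e-05), np.float64(0.0003013206799799173), np.float64(-0.0002624986377421262)]
depth pt [0.6598 0.0083 0.1266]
depth pt [ 0.6372 -0.0569  0.1258]
depth pt [ 0.6209 -0.095   0.1279]
[[-0.9471  0.3209 -0.0005]
 [ 0.3209  0.9471 -0.0016]
 [-0.0001 -0.0017 -1.    ]] [0.2085 0.6151 0.2216]
```

```bash
python3 -m handwheel '[[0,-0.049,-0.0373,0,0,0,0],[0,-0.049,-0.0373,0,0,0,0],[0,-0.049,-0.0373,0,0,0,0],[0,-0.049,-0.0373,0,0,0,0],[0,-0.049,-0.0373,0,0,0,0],[0,-0.049,-0.0373,0,0,0,0],[0,-0.049,-0.0373,0,0,0,0],[0,-0.049,-0.0373,0,0,0,0],[0,-0.049,-0.0373,0,0,0,0],[0,-0.049,-0.0373,0,0,0,0],[0,-0.049,-0.0373,0,0,0,0],[0,0,0,0,0,0,0]]' 10
python3 -m handwheel '[[0,0,0,0,0,0,10.2],[0,0,0,0,0,0,10.2],[0,0,0,0,0,0,10.2],[0,0,0,0,0,0,10.2],[0,0,0,0,0,0,10.2],[0,0,0,0,0,0,10.2],[0,0,0,0,0,0,10.2],[0,0,0,0,0,0,10.2],[0,0,0,0,0,0,9.9],[0,0,0,0,0,0,0],[0,0,0,0,0,0,0]]'
cat >> h.py <<'E'
from scipy.spatial.transform import Rotation as Ro
U=np.array([.3447,.9387,0]);B=np.array([.6425,-.0318,.126])
def st(tgt=None):
    s=ctrl.get_state();R=Ro.from_rotvec(s["tool_rot"]).as_matrix();p=s["position"];f=s["ft_force"]
    print("t",s["time"],"p",p,"along/across/z",(p-B)@U,(p-B)@[-U[1],U[0],0],p[2],"F",f,"F along",f@U,"x-axis deg",np.degrees(np.arctan2(R[1,0],R[0,0])),"q7",s["joint_positions"][6])
    print("tilt z",R[:,2],"w",s["grip_width"])
    if tgt is not None:print("shift tool",R.T@(np.array(tgt)-p))
E
python3 -c "
from h import *
np.set_printoptions(precision=4,suppress=True)
st([.6435,-.029,.16])"
```

```text
time: 1.6
position: [0.5889, 0.0471, 0.2221]
tool_rot: [0.526, 3.096, -0.006]
ft_force: [-0.8, -0.3, 0.4]
grip_width: 0.006
grip_force: 0.0
time: 2.98
position: [0.5871, 0.0547, 0.2224]
tool_rot: [-2.573, -1.801, 0.0]
ft_force: [0.2, -0.4, -0.2]
grip_width: 0.006
grip_force: 0.0
t 2.975 p [0.5871 0.0547 0.2224] along/across/z 0.062124694177347194 0.08181568825870296 0.22236463174914092 F [ 0.1907 -0.444  -0.1855] F along -0.35107108106166507 x-axis deg 69.99207106506704 q7 -0.3856388007752809
tilt z [-0.0005  0.0003 -1.    ] w 0.005578577008283986
shift tool [-0.0594  0.0817  0.0623]
```

```bash
python3 -m handwheel '[[0,-0.0297,0.0408,0,0,0,0],[0,-0.0297,0.0409,0,0,0,0],[0,0,0,0,0,0,0],[0,0,0,0.04,0,0,0],[0,0,0,0.037,0,0,0],[0,0,0,0,0,0,0],[0,0,0,0,0,0,0],[0,0,0,0,0,0,0]]'
python3 - <<'E'
from h import *
import cv2
np.set_printoptions(precision=4,suppress=True)
st([.6435,-.029,.135])
im=[]
for n,(r,c) in dict(top=(140,270),side=(120,240)).items():
    a,d=ctrl.get_image(n);im.append(cv2.resize(a[r:r+75,c:c+130],None,fx=6,fy=4*1.0 if 0 else 6,interpolation=cv2.INTER_CUBIC))
cv2.imwrite("pics/c.png",cv2.resize(np.vstack(im),(520,600)))
E
```

```text
time: 3.98
position: [0.6448, -0.0298, 0.1478]
tool_rot: [2.575, 1.797, 0.005]
ft_force: [-0.0, -0.0, -0.1]
grip_width: 0.003
grip_force: 0.0
t 3.975 p [ 0.6448 -0.0298  0.1478] along/across/z 0.0026558773052383993 -0.0014896268182664504 0.14777381998005576 F [-0.0333 -0.0208 -0.0717] F along -0.031013780549765953 x-axis deg 69.81373716461727 q7 -0.16550942015326683
tilt z [ 0.0034  0.0004 -1.    ] w 0.0031304302826903447
shift tool [ 0.0003 -0.0016  0.0128]
```

View pics/c.png

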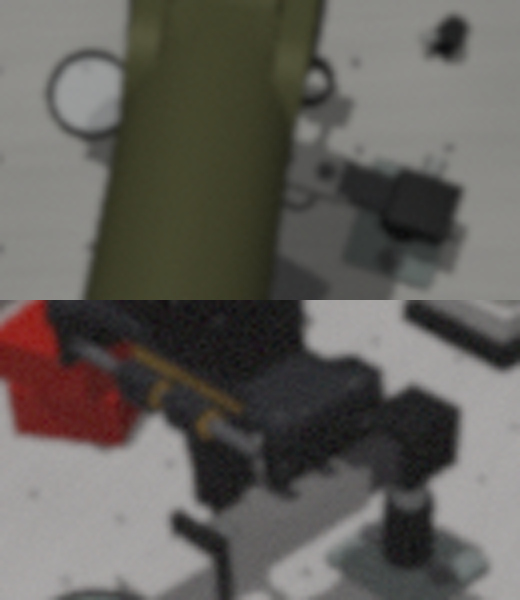

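The top view is blocked by the arm. The side view shows the shut fingertips over the sleeve, on the post side of the lip. Descending.

```bash
python3 -m handwheel '[[0,0,-0.001,0.007,0,0,0],[0,0,0,0.006,0,0,0],[0,0,0,0,0,0,0],[0,0,0,0,0,0,0]]'
python3 -m handwheel '[[0,0,0,0.002,0,0,0],[0,0,0,0,0,0,0],[0,0,0,0,0,0,0]]'
python3 -m handwheel '[[0,0,0,0.002,0,0,0],[0,0,0,0,0,0,0],[0,0,0,0,0,0,0]]'
```

```text
time: 4.58
position: [0.6425, -0.0296, 0.1325]
tool_rot: [-2.577, -1.797, 0.0]
ft_force: [0.8, 0.2, -0.5]
grip_width: 0.004
grip_force: 0.1
time: 4.95
position: [0.6427, -0.0296, 0.1308]
tool_rot: [-2.577, -1.797, -0.0]
ft_force: [-0.8, 0.2, 1.5]
grip_width: 0.006
grip_force: 1.0
time: 5.32
position: [0.6427, -0.0296, 0.1286]
tool_rot: [2.577, 1.797, 0.0]
ft_force: [0.5, -0.6, 2.0]
grip_width: 0.004
grip_force: 1.3
```

```bash
python3 -m handwheel '[[0,0,0,0.0025,0,0,0],[0,0,0,0,0,0,0],[0,0,0,0,0,0,0]]'
python3 -m handwheel '[[0,0,0,0.001,0,0,0],[0,0,0,0,0,0,0],[0,0,0,0,0,0,0]]'
```

```text
time: 5.7
position: [0.6427, -0.0296, 0.1262]
tool_rot: [2.577, 1.797, 0.0]
ft_force: [-0.8, 0.4, 4.0]
grip_width: 0.002
grip_force: 1.7
time: 6.08
position: [0.6427, -0.0297, 0.1252]
tool_rot: [2.577, 1.797, 0.0]
ft_force: [-1.7, 0.2, 4.1]
grip_width: 0.006
grip_force: 2.0
```

```bash
python3 -m handwheel '[[0,0,0,0.0005,0,0,0],[0,0.001,0,0,0,0,0],[0,0.001,0,0,0,0,0],[0,0,0,0,0,0,0]]'
python3 -m handwheel '[[0,0.001,0,0,0,0,0],[0,0,0,0,0,0,0]]'
python3 -m handwheel '[[0,0.001,0,0,0,0,0],[0,0,0,0,0,0,0]]'
```

```text
time: 6.58
position: [0.643, -0.0293, 0.1247]
tool_rot: [2.577, 1.795, -0.002]
ft_force: [-2.6, -1.5, 4.6]
grip_width: 0.003
grip_force: 2.7
time: 6.82
position: [0.6436, -0.0286, 0.1248]
tool_rot: [2.577, 1.795, -0.002]
ft_force: [-1.6, -2.2, 5.1]
grip_width: 0.007
grip_force: 2.6
time: 7.08
position: [0.6439, -0.0281, 0.1248]
tool_rot: [2.577, 1.794, -0.002]
ft_force: [-2.5, -4.1, 5.8]
grip_width: 0.008
grip_force: 2.9
```

```bash
python3 -m handwheel '[[0,0.001,0,0,0,0,0],[0,0,0,0,0,0,0]]'
python3 -m handwheel '[[0,0.001,0,0,0,0,0],[0,0,0,0,0,0,0]]'
python3 -c "
from h import *
np.set_printoptions(precision=4,suppress=True)
st()"
```

```text
time: 7.32
position: [0.6441, -0.0275, 0.1248]
tool_rot: [2.577, 1.793, -0.003]
ft_force: [-2.1, -3.8, 4.5]
grip_width: 0.009
grip_force: 3.1
time: 7.58
position: [0.6445, -0.0265, 0.1248]
tool_rot: [2.577, 1.794, -0.003]
ft_force: [-2.3, -3.6, 4.9]
grip_width: 0.004
grip_force: 3.1
t 7.575 p [ 0.6445 -0.0265  0.1248] along/across/z 0.005640462554385036 -1.4876276831448957e-05 0.12477629357936412 F [-2.3348 -3.5731  4.8964] F along -4.158878693873586 x-axis deg 69.68510915998323 q7 -0.16670990075395378
tilt z [-0.0002 -0.0028 -1.    ] w 0.003947635238252964
```

```bash
python3 -m handwheel '[[0,0.001,0,0,0,0,0],[0,0,0,0,0,0,0]]'
python3 -m handwheel '[[0,0.001,0,0,0,0,0],[0,0,0,0,0,0,0]]'
python3 - <<'E'
from h import *
import cv2
np.set_printoptions(precision=4,suppress=True)
st()
a,d=ctrl.get_image("side");cv2.imwrite("pics/d.png",cv2.resize(a[130:220,240:370],None,fx=6,fy=6,interpolation=cv2.INTER_CUBIC))
E
```

```text
time: 7.82
position: [0.6448, -0.0255, 0.1248]
tool_rot: [2.577, 1.794, -0.003]
ft_force: [-3.0, -3.2, 5.6]
grip_width: 0.006
grip_force: 3.1
time: 8.07
position: [0.645, -0.025, 0.1247]
tool_rot: [2.577, 1.793, -0.004]
ft_force: [-2.1, -3.2, 4.8]
grip_width: 0.004
grip_force: 3.3
t 8.075 p [ 0.645  -0.025   0.1247] along/across/z 0.007231286702875831 1.316793202819476e-05 0.12472983903733355 F [-2.1061 -3.1725  4.8386] F along -3.7039859685009713 x-axis deg 69.6668166868774 q7 -0.16958629794096858
tilt z [-0.0006 -0.0032 -1.    ] w 0.004073843696420465
```

View pics/d.png

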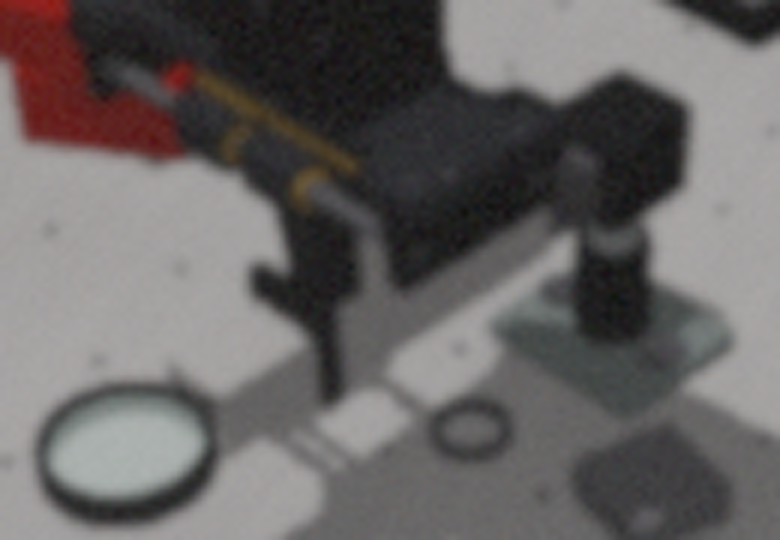

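The lens and lip have shifted slightly outwards (lens left edge from 45 to 38 in the crop), so the sleeve is moving at a low push force. Continuing.

```bash
python3 -m handwheel '[[0,0.001,0,0,0,0,0],[0,0.001,0,0,0,0,0],[0,0,0,0,0,0,0]]'
python3 -m handwheel '[[0,0.001,0,0,0,0,0],[0,0.001,0,0,0,0,0],[0,0,0,0,0,0,0]]'
python3 -m handwheel '[[0,0.001,0,0,0,0,0],[0,0.001,0,0,0,0,0],[0,0,0,0,0,0,0]]'
python3 -c "
from h import *
np.set_printoptions(precision=4,suppress=True)
st()"
```

```text
time: 8.5
position: [0.6454, -0.0241, 0.1247]
tool_rot: [2.577, 1.792, -0.005]
ft_force: [-3.3, -4.9, 6.0]
grip_width: 0.003
grip_force: 3.5
time: 8.88
position: [0.6455, -0.0236, 0.1246]
tool_rot: [2.577, 1.79, -0.008]
ft_force: [-4.4, -6.6, 5.8]
grip_width: 0.005
grip_force: 4.5
time: 9.25
position: [0.6476, -0.0181, 0.1249]
tool_rot: [2.577, 1.794, -0.001]
ft_force: [-1.2, -1.8, 4.7]
grip_width: 0.005
grip_force: 3.0
t 9.25 p [ 0.6476 -0.0181  0.1249] along/across/z 0.014603628156321392 -6.385167167396572e-05 0.12485354251691475 F [-1.1651 -1.8029  4.743 ] F along -2.0940164356558504 x-axis deg 69.70073337836645 q7 -0.17799241159217963
tilt z [ 0.0005 -0.0016 -1.    ] w 0.0049404544726780655
```

```bash
python3 -m handwheel '[[0,0.0015,0,0,0,0,0],[0,0.0015,0,0,0,0,0],[0,0.0015,0,0,0,0,0],[0,0.001,0,-0.0015,0,0,0],[0,0.001,0,-0.0015,0,0,0],[0,0,0,0,0,0,0],[0,0,0,0,0,0,0]]'
python3 -c "
from h import *
np.set_printoptions(precision=4,suppress=True)
st()"
```

```text
time: 10.12
position: [0.6492, -0.01, 0.1269]
tool_rot: [-2.576, -1.797, 0.001]
ft_force: [-0.4, -1.9, -0.7]
grip_width: 0.006
grip_force: 0.9
t 10.125 p [ 0.6492 -0.01    0.1269] along/across/z 0.0227567418888134 0.0012625739941399137 0.12690872714097803 F [-0.3747 -1.9441 -0.7066] F along -1.9541107852119108 x-axis deg 69.79296869983028 q7 -0.18813694338291628
tilt z [-0.0014  0.0004 -1.    ] w 0.005853644483506756
```

```bash
python3 -m handwheel '[[0,0.0025,0,-0.001,0,0,0],[0,0.0025,0,0,0,0,0],[0,0.0025,0,0,0,0,0],[0,0.0025,0,0,0,0,0],[0,0.0025,0,0,0,0,0],[0,0.0025,0,0,0,0,0],[0,0.0025,0,0,0,0,0],[0,0.0025,0,0,0,0,0],[0,0.0025,0,0,0,0,0],[0,0.0025,0,0,0,0,0],[0,0.001,0,0,0,0,0],[0,0,0,0,0,0,0]]'
python3 - <<'E'
from h import *
import cv2
np.set_printoptions(precision=4,suppress=True)
a,d=ctrl.get_image("top");cv2.imwrite("pics/e.png",cv2.resize(a[130:205,250:380],None,fx=6,fy=6,interpolation=cv2.INTER_CUBIC))
st()
E
```

```text
time: 11.62
position: [0.6598, 0.0153, 0.1293]
tool_rot: [2.576, 1.798, 0.004]
ft_force: [-0.1, 0.0, -0.3]
grip_width: 0.002
grip_force: 0.0
t 11.675 p [0.6596 0.0149 0.1292] along/across/z 0.04975846031207051 6.376701137947938e-05 0.12919341033237702 F [ 1.0118 -0.0864 -0.0597] F along 0.2676251514220193 x-axis deg 69.82498694728488 q7 -0.2239352653831733
tilt z [ 0.002  0.001 -1.   ] w 0.009802603019290562
```

View pics/e.png

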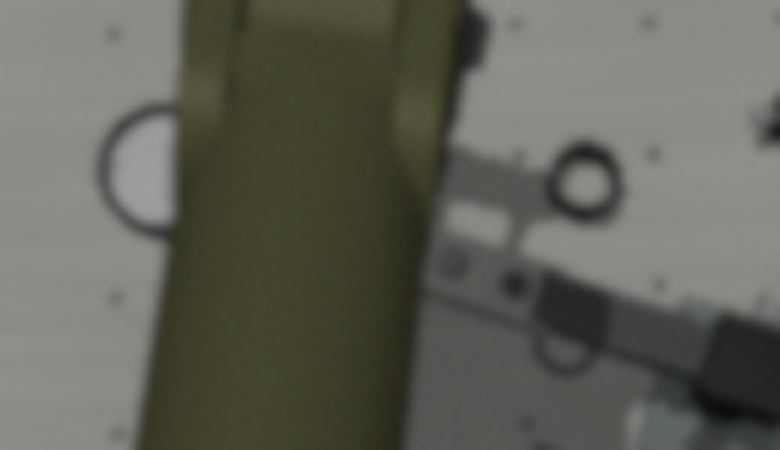

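The second hole now sits at crop (453,264), i.e. full image (325,173.6), matching the button's place, and steel shows in it. The push force is zero. I'll back off and verify.

```bash
python3 -m handwheel '[[0,-0.006,0,0,0,0,0],[0,0,0,0,0,0,0],[0,0,0,-0.03,0,0,0],[0,0,0,-0.05,0,0,0],[0,-0.06,0,0,0,0,0],[0,-0.06,0,0,0,0,0],[0,-0.06,0,0,0,0,0],[0,0,0,0,0,0,0],[0,0,0,0,0,0,0]]'
python3 - <<'E'
from h import *
import cv2
a,d=ctrl.get_image("top");s,_=ctrl.get_image("side")
c=lambda i,r,q:cv2.resize(i[r:r+75,q:q+130],(520,300),interpolation=cv2.INTER_CUBIC)
cv2.imwrite("pics/f.png",np.vstack([c(a,130,250),c(s,140,230)]))
st()
E
```

```text
time: 12.8
position: [0.5946, -0.1602, 0.2087]
tool_rot: [-2.577, -1.796, -0.002]
ft_force: [0.1, 1.4, -0.2]
grip_width: 0.004
grip_force: 0.0
t 12.9 p [ 0.59512408 -0.1585219   0.20832887] along/across/z -0.1352843305842377 0.0007907391153904507 0.20832886545603743 F [-0.18767868  0.46914337  0.18140096] F along 0.3756920398695709 x-axis deg 69.92835439540998 q7 0.023453183491733448
tilt z [ 3.11526625e-05  9.49082508e-04 -9.99999549e-01] w 0.006473711571780386
```

View pics/f.png

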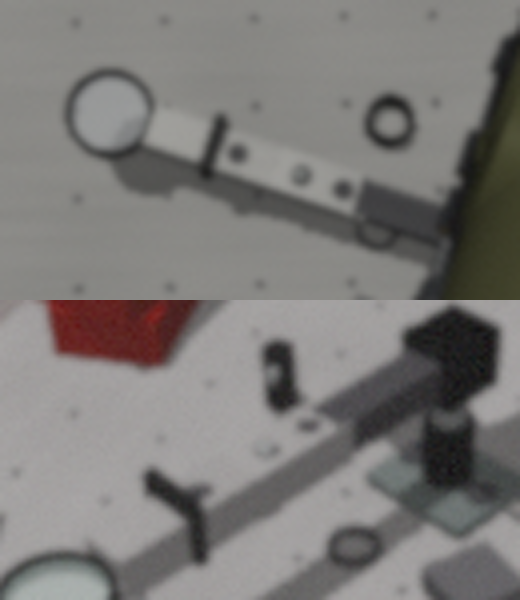

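Both views show the steel button standing in the middle hole, at top crop (302,175) and side crop (265,448), with the first hole empty beside the lip. I'll check the numbers.

```bash
python3 - <<'E'
from h import *
np.set_printoptions(precision=4,suppress=True)
D=np.median([ctrl.get_image("top")[1] for _ in range(12)],axis=0)
c=ctrl.camera_info("top");K,R,t=(np.array(c[k]) for k in("intrinsics","R","t"))
for v in range(170,178):
    print(v,[round(1e3*float((R.T@(D[v,u]*np.linalg.solve(K,[u,v,1])-t))[2]),1) for u in range(318,334)])
f=lambda x,y,z:pix2w("top",(x+.5)/4-.5+250,(y+.5)/4-.5+130,z)
for n,p in dict(lens=f(110,114,.117),h1=f(238,153,.125),btn=f(302,175,.129),h3=f(343,189,.125)).items():print(n,p,(p-B)@U)
E
```

```text
170 [126.0, 127.0, 125.4, 125.7, 125.2, 125.3, 123.8, 126.4, 125.7, 125.6, 127.8, 124.8, 124.5, 126.0, -0.8, 0.5]
171 [126.5, 125.5, 125.1, 126.2, 125.7, 127.2, 126.7, 123.8, 125.2, 126.1, 125.1, 126.7, 125.3, 125.8, 126.5, 124.9]
172 [126.6, 125.3, 127.0, 125.2, 124.5, 128.9, 131.6, 131.5, 129.3, 123.6, 125.0, 124.6, 127.4, 124.7, 124.4, 125.7]
173 [124.7, 125.3, 126.2, 127.0, 124.8, 130.2, 132.4, 132.0, 129.9, 124.2, 123.6, 126.3, 126.3, 125.7, 126.4, 126.4]
174 [126.5, 126.3, 126.5, 125.9, 125.3, 127.9, 130.1, 130.5, 130.2, 123.2, 126.2, 125.6, 126.0, 126.8, 124.8, 126.0]
175 [125.4, 125.3, 124.8, 124.8, 126.2, 125.6, 126.6, 128.1, 123.7, 123.5, 126.2, 126.7, 125.5, 125.1, 126.3, 124.6]
176 [125.6, 126.0, 126.5, 125.2, 125.8, 124.9, 125.2, 125.4, 124.7, 127.7, 125.5, 125.2, 126.4, 125.3, 125.6, 125.8]
177 [117.7, 123.2, 125.6, 126.3, 125.7, 125.7, 125.5, 126.6, 125.6, 126.4, 124.5, 125.3, 124.4, 125.9, 126.1, 125.0]
lens [0.6944 0.1103 0.117 ] 0.15123775833627717
h1 [0.6606 0.014  0.125 ] 0.04920461671096127
btn [ 0.6421 -0.0334  0.129 ] -0.0016617737958838671
h3 [ 0.6315 -0.0638  0.125 ] -0.033876051987450334
```

The button's dome stands at 132 mm, 6 mm above the sleeve's top face, so it is fully out. The robot is clear, so I'm handing in.

```bash
python3 -c "
from bench import ctrl
print(ctrl.close_job())"
```

```text
the job is handed in; nothing more can be done
None
```

The sleeve slid out about 49 mm, the button snapped fully out of the next hole (dome 6 mm above the top face), the robot is clear, and the job is handed in.

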